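Point-and-call check of a drilling fixture

TASK

Do the point-and-call check before drilling: one of the three toggle clamps on the fixture was left open, so point at it for your workmate by holding your fingertips a few centimetres above the end of its raised handle for two seconds without touching it. Then press that handle down with your fingertips until the clamp is fully locked. Last, show where to drill by pointing the same way, from just above and without touching, at the wider of the two drill bushes, and finish there still pointing; grip nothing, and keep away from the locked clamps, the narrow bush, the batten and the things lying about.

Things in the scene. Friction and masses are not known exactly. Their poses are not given: they have to be found in the camera images.
- fixture: the drilling fixture: plywood board 160 (x) x 380 (y) x 18 mm, fixed to the bench. Origin at the centre of its underside on the bench; its own x points away from the robot (turned by up to 0.08 rad), y along the batten. A dark hardwood fence (top 38 mm above the bench) runs along its rear.
- batten: pine batten 40 x 340 x 25 mm, loose, lying on the board along y against the fence, under the clamp arms; origin at the centre of its underside, its top 43 mm above the bench
- clamp_1: steel toggle clamp, one of three alike, 100 mm apart on the front of the board in any order; fixed, turned like the fixture. Origin under its 50 x 36 mm foot, 18 mm above the bench. The red-gripped handle reaches to the robot (own -x) from a pin at x -10, z +40 mm; the arm with its rubber foot reaches over the batten (+x, 76 mm). Locked, both lie level; open, both stand up like a V.
- clamp_1_handle (a joint): swing of the handle of clamp_1, rad: 0 = level, locked at its stop; grows as it is raised (travel ends at 1.0). The clamp left open reads 0.5 to 0.75, the others 0. The handle stays where it is left (friction about 0.2 N m); press the top of its red grip down and towards the robot, round the pin, to swing it shut; the arm follows.
- clamp_1_tip (a point): point inside the handle of clamp_1, on its centre line 105 mm from the pin and 7 mm short of its outer end. The red grip there is 18 mm wide and 12 mm thick and reaches from 40 to 112 mm from the pin.
- clamp_2: steel toggle clamp, one of three alike, 100 mm apart on the front of the board in any order; fixed, turned like the fixture. Origin under its 50 x 36 mm foot, 18 mm above the bench. The red-gripped handle reaches to the robot (own -x) from a pin at x -10, z +40 mm; the arm with its rubber foot reaches over the batten (+x, 76 mm). Locked, both lie level; open, both stand up like a V.
- clamp_2_handle (a joint): swing of the handle of clamp_2, rad: 0 = level, locked at its stop; grows as it is raised (travel ends at 1.0). The clamp left open reads 0.5 to 0.75, the others 0. The handle stays where it is left (friction about 0.2 N m); press the top of its red grip down and towards the robot, round the pin, to swing it shut; the arm follows.
- clamp_2_tip (a point): point inside the handle of clamp_2, on its centre line 105 mm from the pin and 7 mm short of its outer end. The red grip there is 18 mm wide and 12 mm thick and reaches from 40 to 112 mm from the pin.
- clamp_3: steel toggle clamp, one of three alike, 100 mm apart on the front of the board in any order; fixed, turned like the fixture. Origin under its 50 x 36 mm foot, 18 mm above the bench. The red-gripped handle reaches to the robot (own -x) from a pin at x -10, z +40 mm; the arm with its rubber foot reaches over the batten (+x, 76 mm). Locked, both lie level; open, both stand up like a V.
- clamp_3_handle (a joint): swing of the handle of clamp_3, rad: 0 = level, locked at its stop; grows as it is raised (travel ends at 1.0). The clamp left open reads 0.5 to 0.75, the others 0. The handle stays where it is left (friction about 0.2 N m); press the top of its red grip down and towards the robot, round the pin, to swing it shut; the arm follows.
- clamp_3_tip (a point): point inside the handle of clamp_3, on its centre line 105 mm from the pin and 7 mm short of its outer end. The red grip there is 18 mm wide and 12 mm thick and reaches from 40 to 112 mm from the pin.
- bush_wide_mouth (a point): centre of the top of the wide drill bush (28 mm across outside, 18 mm bore), a steel ring standing up 8 mm from its carrier plate, 68 mm above the bench
- bush_wide: carrier of the wide drill bush: steel bracket with a plate 40 mm wide (y) reaching forward over the batten between two clamps; fixed. The two carriers may have changed places. Origin 18 mm above the bench, 50 mm straight below the bush's mouth
- bush_narrow_mouth (a point): centre of the top of the narrow drill bush (14 mm across outside, 8 mm bore), a steel ring standing up 8 mm from its carrier plate, 68 mm above the bench
- bush_narrow: carrier of the narrow drill bush: steel bracket with a plate 40 mm wide (y) reaching forward over the batten between two clamps; fixed. The two carriers may have changed places. Origin 18 mm above the bench, 50 mm straight below the bush's mouth
- marker_yellow: yellow marker pen, 16 mm thick, 100 mm long, lying in front of the fixture; loose bystander, leave it alone. Origin at the centre of its underside
- block_b: small pine offcut, 44 x 85 x 19 mm, lying in front of the fixture; loose bystander, leave it alone. Origin at the centre of its underside
- wrench_13: small combination wrench, 32 x 127 x 10 mm, lying in front of the fixture; fixed bystander, leave it alone. Origin at the centre of its underside
- filler_tub: round filler tub, 70 mm across, 66 mm tall, to the right of the fixture; loose bystander, leave it alone. Origin at the centre of its underside
- tape_measure: tape measure, 43 x 98 x 66 mm, to the left of the fixture; fixed bystander, leave it alone. Origin at the centre of its underside
- sanding_block: cork sanding block, 62 x 104 x 30 mm, to the left of the fixture; loose bystander, leave it alone. Origin at the centre of its underside
- screwdriver_long: screwdriver, 32 x 233 x 34 mm, in front of the fixture to the right; loose bystander, leave it alone. Origin at the centre of its underside

How it is judged:
By the outcome, as a careful person would: the job done as asked, in the order asked, and still so for the second after the job is handed in, with the robot touching nothing.
It also fails if it takes over 48 s, if anything falls off the work surface, if the arm or the gripper's body presses on something with over 40 N, if the wrist force passes 120 N, or if a joint passes its speed limit or range.

ROBOT

A 6-joint arm with a two-finger parallel gripper is mounted at the origin on a cart in front of the work surface, level with it; the furniture and walls round the work are solid. World frame = base frame: x ahead of the robot, y to its left, z up, the work surface at z = 0. Lengths are in m, angles in degrees, forces in N, time in s.
With the tool pointing down it reaches from about 0.4 to 0.825 m from the base axis. Payload 7 kg.
Tool frame: the origin (TCP) lies between the finger pads, 19 mm behind the fingertips; this is the grasp point; z points along the fingers, y is the line along which they close (so a half turn about z gives the same grasp; the last joint's range is limited). The gripper opens to 88 mm and grips with 3 to 60 N. Pads are 19 mm wide; open, the fingers measure 130 mm over their backs; the gripper's body (78 mm by 193 mm) begins 47 mm behind the grasp point.
Start: joints at [-58.207, 20.546, 0.682, 0, -70.136, -16.507], TCP at [0.178, -0.651, 0.245] pointing down, gripper open.
Joint ranges: [-176.03, 176.03], [-82.01, 121.73], [-58.28, 71.71], [-173.87, 95.51], [-174.79, -0.11], [-173.66, 173.66]. Speed limits (degrees/s): [136.94, 136.94, 172.46, 180, 180, 180].

INTERFACE

Orientations are given as [roll, pitch, yaw] about the fixed x, y, z axes, in that order (R = Rz(yaw) Ry(pitch) Rx(roll)).
In Python, from plant import r gives the robot as it stands.
- The arm moves only by the tool carry_out, never from a script. Its argument "deltas" is a list of rows, each a list of 3 entries, a list of its own where there are three numbers: the opening, from 0 (shut) to 1 (fully open), then the shift along the tool's x, y, z in mm, then the turn, a rotation vector about the tool's x, y, z in rad. In form: [[gripper, [tx, ty, tz], [rx, ry, rz]], ...]. A call has 1 to 12 rows; each row is the pose to reach, as a shift and turn from the pose commanded when the call began, along the tool's axes at that moment; what a row does not reach only later rows make up. A row lasts 1/10 s, in which the tool goes at most 50 mm and 8.59 degrees, less where a joint would pass 70% of its speed; a pose out of reach is approached as far as the arm can. A call with a gripper value outside its range is refused whole. The fingers move at their own pace and stop on an object; "squeeze" is the grip in N (left out, the last holds). Time passes only in rows, so rows that repeat a pose let the fingers close. It gives the time, the measured TCP pose, the force, the opening and the grip force at its end, in the units of the state.
- r.get_state(): the state, without advancing time (a new reading comes with each control period).
- r.capture(name): name is "side" or "top" or "wrist"; returns (picture, depth): 420x560x3 uint8, red, green, blue; 420x560 float32, m along the optical axis (not along the pixel's ray), 0 where there is no reading.
- r.get_calibration(name): a dict with "fov_y" (degrees; the focal length in pixels is half the picture's height over the tangent of half this angle, whatever the lens; pixels are square), "cx", "cy" (the principal point, pixels), "view" (4x4, takes a point from world to camera coordinates). Camera axes: x right, y down, z forward; pixel columns grow to the right and rows downward; lengths in m; the calibration is good to about 2 mm. A picture is of the moment at which its call begins: read the wrist's pose just before it. get_calibration takes no time and is no camera call; for the wrist camera it gives the pose at the moment of the call.
- r.close_job(): hands the job in; it is judged then, once.
The state is a dict: "time_s": time; "joints": joint angles; "qd": joint speeds; "joint_torque": joint torques, N m; "tcp_pos": TCP position; "eef_rot": TCP orientation; "contact_force": force on the tool from outside, world axes, zero at the start; "moment": the same for the moment, N m; "gripper_width": finger opening in m; "gripper_force": force on a finger pad.
Only numpy, scipy, OpenCV 4.12 (cv2) and the standard library are available. Lean on these libraries where they do the work, as an engineer would, in place of code of your own. Each camera call takes 0.05 s, during which the arm holds its last target. There are 200 camera calls.

## Working session

There is one attempt and no reset: what is moved stays moved. The work goes in short steps, Python scripts to look and compute and a tool call to move; the robot and the scene stay as the last step left them, time stands still between calls to the robot, and variables do not carry over. Pictures are saved under pics/ and viewed, at most 10 in all, crops included, and the job is handed in when it is done.

Besides the shell and the picture viewer there is one more tool, called in YAML: its name, and indented under it one key for each argument. carry_out: Moves the arm, as the interface text tells. Its arguments: {"type":"object","properties":{"deltas":{"type":"array"},"squeeze":{"type":"number"}},"required":["deltas"]}

```bash
ls; mkdir -p pics; python3 - <<'E'
from plant import r
import cv2,numpy as np
for n in("top","side"):
    p,d=r.capture(n); np.savez(f"pics/{n}0.npz",p=p,d=d); cv2.imwrite(f"pics/{n}0.png",p[:,:,::-1])
    c=r.get_calibration(n); print(n,c["fov_y"],c["cx"],c["cy"],np.round(c["view"],3).tolist())
s=r.get_state(); print(s)
E
```

```text
pics
top 51.72150416502352 284.63306050303663 207.59353684536205 [[-0.029, -1.0, 0.008, 0.072], [-0.993, 0.028, -0.111, 0.495], [0.111, -0.011, -0.994, 1.078], [0.0, 0.0, 0.0, 1.0]]
side 49.18783939028956 277.2809955403264 212.80662972547086 [[-0.985, -0.171, 0.02, 0.514], [-0.085, 0.379, -0.922, 0.085], [0.15, -0.91, -0.387, 1.484], [0.0, 0.0, 0.0, 1.0]]
{'time_s': 0.1, 'joints': array([-5.82066390e+01,  2.05875668e+01,  6.39240597e-01, -1.80163110e-02,
       -7.01379821e+01, -1.65064631e+01]), 'qd': array([ 0.06137913, -0.06144415,  0.12828551,  0.09291885,  0.07250611,
       -0.07336286]), 'joint_torque': array([-1.42232984e-03, -5.84163952e+01,  2.93753654e+01,  7.01563954e+00,
        1.02106258e-02, -5.25510745e-05]), 'tcp_pos': array([ 0.17782381, -0.65071842,  0.24451449]), 'eef_rot': array([ 1.79912436e+02, -8.28505774e-03, -1.64719230e+02]), 'contact_force': array([0.56939003, 0.55172295, 0.04257661]), 'moment': array([-0.0485934 , -0.02292035,  0.03809084]), 'gripper_force': 0.0, 'gripper_width': 0.08725141577066454}
```

View pics/top0.png

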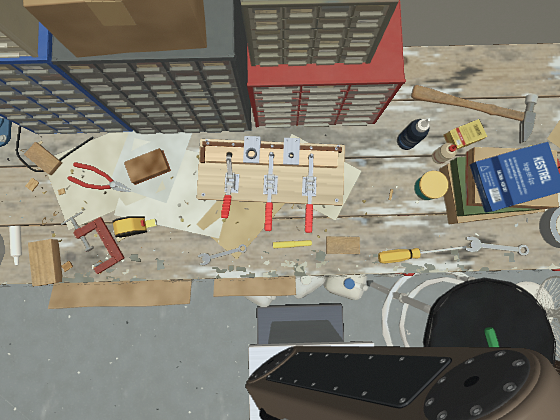

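View pics/side0.png

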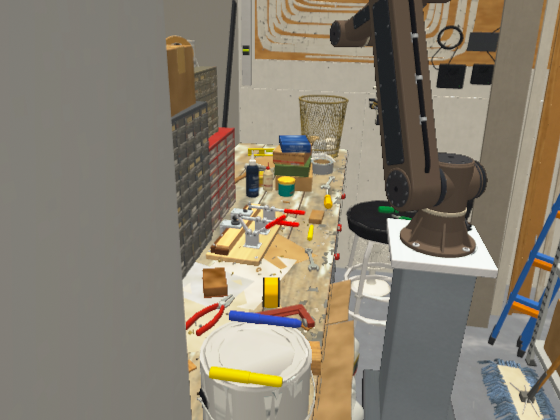

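The top view shows three clamps at columns ~230, 270 and 310. The leftmost handle (rows 193–217) looks foreshortened, so it is probably the raised one. The bushes are at about (251,155) and (291,155). Next I'll measure with depth and colour masks.

```bash
cat >h.py <<'E'
import numpy as np,cv2
from plant import r
def world(cal,d):
    h,w=d.shape; f=h/2/np.tan(np.radians(cal["fov_y"])/2)
    v,u=np.mgrid[:h,:w]
    P=np.stack([(u-cal["cx"])/f*d,(v-cal["cy"])/f*d,d],-1)
    V=np.array(cal["view"]); return (P-V[:3,3])@V[:3,:3]
def red(p):
    h=cv2.cvtColor(p,cv2.COLOR_RGB2HSV); return (((h[...,0]<8)|(h[...,0]>172))&(h[...,1]>150)&(h[...,2]>90)).astype(np.uint8)
E
python3 - <<'E'
from h import *
for n in("top","side"):
    z=np.load(f"pics/{n}0.npz"); p,d=z["p"],z["d"]; W=world(r.get_calibration(n),d)
    m=red(p); k,l,s,c=cv2.connectedComponentsWithStats(m)
    for i in range(1,k):
        if s[i,4]<25: continue
        q=W[(l==i)&(d>0)]
        if len(q)==0 or not(0.2<np.median(q[:,0])<0.75): continue
        o=np.argsort(q[:,0]); e=max(3,len(q)//8)
        print(n,s[i],"near",np.median(q[o[:e]],0).round(3),"far",np.median(q[o[-e:]],0).round(3))
    if n=="top":
        sub=p[120:250,180:360]; cv2.imwrite("pics/topc.png",cv2.resize(sub[:,:,::-1],None,fx=4,fy=4,interpolation=cv2.INTER_CUBIC))
        for u,v in((251,155),(291,155),(246,150),(297,150),(200,170),(345,170),(270,205),(199,142),(343,148)): print(u,v,W[v,u].round(3))
        # plywood etc: max heights of surroundings
    else: cv2.imwrite("pics/sidec.png",cv2.resize(p[180:280,190:350][:,:,::-1],None,fx=5,fy=5,interpolation=cv2.INTER_CUBIC))
E
```

```text
top [248  87   7  22  80] near [0.716 0.127 0.203] far [0.718 0.123 0.197]
top [449 145   8   6  35] near [ 0.619 -0.353  0.096] far [ 0.63  -0.353  0.1  ]
top [ 74 163  39  19 142] near [0.585 0.51  0.016] far [0.626 0.596 0.016]
top [ 68 177  42  13 147] near [0.562 0.532 0.014] far [0.59  0.608 0.016]
top [221 195  10  23 172] near [0.47  0.2   0.128] far [0.521 0.197 0.092]
top [265 202   8  29 193] near [0.441 0.101 0.064] far [0.502 0.098 0.064]
top [305 204   8  29 194] near [0.435 0.003 0.062] far [ 0.495 -0.002  0.063]
251 155 [0.632 0.14  0.043]
291 155 [0.629 0.038 0.043]
246 150 [0.641 0.151 0.061]
297 150 [0.638 0.023 0.06 ]
200 170 [0.602 0.275 0.02 ]
345 170 [ 0.595 -0.104  0.002]
270 205 [0.5   0.095 0.064]
199 142 [ 0.682  0.281 -0.001]
343 148 [ 0.65  -0.099  0.018]
side [208 127  26  24 267] near [ 0.716 -0.     0.281] far [ 0.757 -0.114  0.283]
side [284 209  21   6  89] near [0.435 0.011 0.059] far [0.496 0.006 0.058]
side [265 215  34  14 196] near [0.446 0.109 0.059] far [0.516 0.206 0.09 ]
side [186 303  32  27 194] near [0.583 0.517 0.01 ] far [0.623 0.599 0.013]
side [196 305  28  31 185] near [0.561 0.544 0.012] far [0.59  0.621 0.011]
side [260 305  54  23 385] near [0.352 0.544 0.016] far [0.45  0.527 0.017]
```

View pics/topc.png

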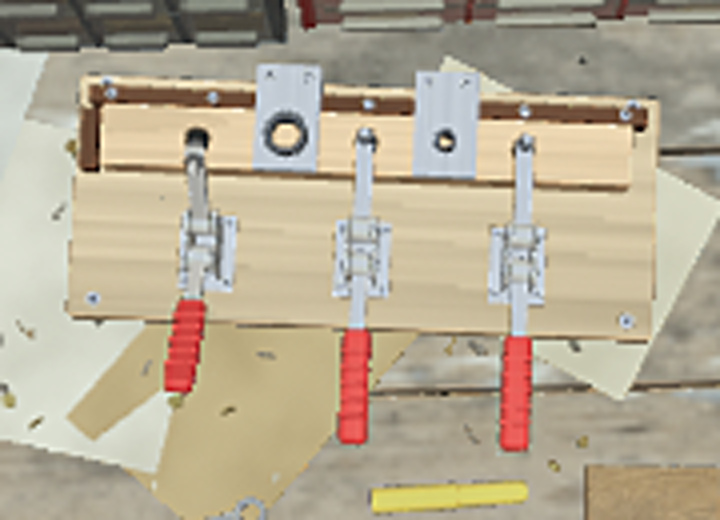

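View pics/sidec.png

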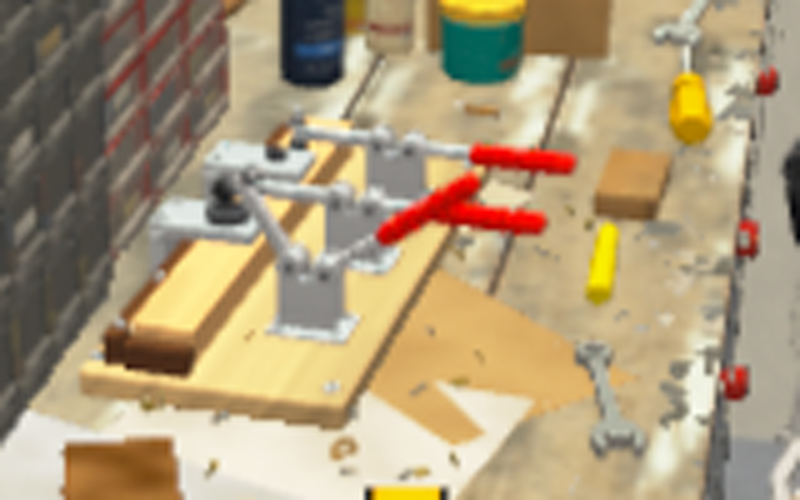

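The left clamp (y≈0.20) is open, with its grip rising towards the robot. The wide bush is the one at (251.5,153.5), between the left and middle clamps. Next I'll compute the refined geometry.

```bash
python3 - <<'E'
from h import *
z=np.load("pics/top0.npz"); p,d=z["p"],z["d"]; c=r.get_calibration("top"); W=world(c,d)
V=np.array(c["view"]); f=210/np.tan(np.radians(c["fov_y"])/2); C=-V[:3,:3].T@V[:3,3]
def ray(u,v,zz):
    q=V[:3,:3].T@np.array([(u-c["cx"])/f,(v-c["cy"])/f,1]); return C+q*(zz-C[2])/q[2]
print("bush",ray(251,153.1,.068).round(4),"narrow",ray(291,154.9,.068).round(4))
k,l,s,_=cv2.connectedComponentsWithStats(red(p))
yaw=-0.06; R=np.array([[np.cos(yaw),-np.sin(yaw)],[np.sin(yaw),np.cos(yaw)]])
for i in range(1,k):
    if s[i,4]<150 or s[i,0]<200: continue
    q=W[l==i]; v,u=np.where(l==i)
    a=q.mean(0); U,S,T=np.linalg.svd(q-a,full_matrices=False); t=(q-a)@T[0]
    print("grip mean",a.round(4),"dir",T[0].round(3),"len",np.ptp(t).round(4),"ends",(a+T[0]*t.min()).round(4),(a+T[0]*t.max()).round(4), "n",len(q))
# surroundings: nearest tall things, highest on fixture
m=(d>0)&(W[...,1]>-.1)&(W[...,1]<.4)&(W[...,2]>.12)&(W[...,0]>.55)
print("drawers xmin",np.sort(W[m][:,0])[:5].round(3), "below z.25",np.sort(W[m&(W[...,2]<.3)][:,0])[:5].round(3))
m=(d>0)&(W[...,1]>.17)&(W[...,1]<.24)&(W[...,0]>.5)&(W[...,0]<.66); i=np.argsort(-W[m][:,2])[:5]; print("arm top",W[m][i].round(3))
m=(d>0)&(W[...,0]>.3)&(W[...,0]<.66)&(W[...,1]>-.55)&(W[...,1]<-.12); print("right tall",W[m][np.argmax(W[m][:,2])].round(3))
z=np.load("pics/side0.npz"); W=world(r.get_calibration("side"),z["d"])
m=(z["d"]>0)&(W[...,1]>-.1)&(W[...,1]<.4)&(W[...,2]>.08)&(W[...,2]<.3)&(W[...,0]>.6);print("side drawers",np.percentile(W[m][:,0],[0.5,2,10]))
E
```

```text
bush [0.6309 0.1385 0.068 ] narrow [0.6237 0.039  0.068 ]
grip mean [0.4931 0.1964 0.1238] dir [-0.134 -0.121  0.984] len 1.0572 ends [0.4985 0.2012 0.0844] [0.3568 0.0734 1.1243] n 172
grip mean [0.4716 0.0996 0.0638] dir [-0.998  0.07  -0.007] len 0.0704 ends [0.5083 0.097  0.064 ] [0.4382 0.1019 0.0635] n 193
grip mean [0.4645 0.0009 0.0692] dir [-0.091  0.066  0.994] len 1.0766 ends [ 0.4657 -0.      0.0557] [0.3676 0.071  1.1255] n 194
drawers xmin [0.596 0.601 0.699 0.699 0.699] below z.25 [0.596 0.601 0.699 0.699 0.699]
arm top [[0.601 0.192 0.121]
 [0.596 0.19  0.12 ]
 [0.594 0.19  0.119]
 [0.596 0.192 0.119]
 [0.608 0.192 0.118]]
right tall [ 0.57  -0.393  0.198]
side drawers [0.60559885 0.6986517  0.70036794]
```

```bash
cat >>h.py <<'E'
from scipy.spatial.transform import Rotation as Ro
def rel(p0,e0,P):   # world points -> mm shifts in tool axes of pose (p0,e0)
    return np.round((np.atleast_2d(P)-p0)@Ro.from_euler("xyz",e0,degrees=True).as_matrix()*1000)
def turn(e0,e1):
    a,b=[Ro.from_euler("xyz",e,degrees=True) for e in(e0,e1)]; return (a.inv()*b).as_rotvec().round(3)
E
python3 - <<'E'
from h import *
p0=np.array([.178,-.651,.245]); e0=[180,0,-164.72]
n=22; t=np.linspace(0,1,n+1)[1:]
a=np.radians(-74.7+(23.0+74.7)*t); rr=.675+(.512-.675)*np.minimum(t*2,1); zz=np.interp(t,[0,.25,.75,1],[.245,.34,.34,.26])
P=np.c_[rr*np.cos(a),rr*np.sin(a),zz]
print(P[10].round(3),P[-1].round(3))
print(rel(p0,e0,P[:11]).astype(int).tolist()); print(rel(P[10],e0,P[11:]).astype(int).tolist()); print(turn(e0,[180,0,176.1]))
E
```

```text
[ 0.461 -0.223  0.34 ] [0.471 0.2   0.26 ]
[[-51, 17, -17], [-100, 37, -35], [-145, 61, -52], [-188, 89, -69], [-227, 119, -86], [-263, 151, -95], [-295, 186, -95], [-323, 222, -95], [-348, 260, -95], [-369, 299, -95], [-386, 338, -95]]
[[-25, 31, 0], [-47, 64, 0], [-67, 98, 0], [-84, 134, 0], [-99, 171, 0], [-110, 209, 7], [-119, 247, 22], [-124, 287, 36], [-126, 326, 51], [-126, 366, 65], [-122, 406, 80]]
[-0.    -0.     0.335]
```

carry_out:
  deltas:
    - [0,[-35,12,-12],[0,0,0]]
    - [0,[-75,27,-26],[0,0,0]]
    - [0,[-110,45,-40],[0,0,0]]
    - [0,[-145,61,-52],[0,0,0]]
    - [0,[-188,89,-69],[0,0,0]]
    - [0,[-227,119,-86],[0,0,0]]
    - [0,[-263,151,-95],[0,0,0]]
    - [0,[-295,186,-95],[0,0,0]]
    - [0,[-323,222,-95],[0,0,0]]
    - [0,[-348,260,-95],[0,0,0]]
    - [0,[-369,299,-95],[0,0,0]]
    - [0,[-386,338,-95],[0,0,0]]
  squeeze: 5

```text
time_s: 1.3
tcp_pos: [0.4614, -0.2213, 0.3399]
eef_rot: [180.0, -0.0, -164.7]
contact_force: [0.9, 1.4, 0.4]
gripper_width: 0.0013
gripper_force: 0.0
```

carry_out:
  deltas:
    - [0,[-25,31,0],[0,0,0.03]]
    - [0,[-47,64,0],[0,0,0.06]]
    - [0,[-67,98,0],[0,0,0.1]]
    - [0,[-84,134,0],[0,0,0.14]]
    - [0,[-99,171,0],[0,0,0.18]]
    - [0,[-110,209,7],[0,0,0.22]]
    - [0,[-119,247,22],[0,0,0.26]]
    - [0,[-124,287,36],[0,0,0.3]]
    - [0,[-126,326,51],[0,0,0.335]]
    - [0,[-126,366,65],[0,0,0.335]]
    - [0,[-123,395,77],[0,0,0.335]]
    - [0,[-122,406,80],[0,0,0.335]]

```text
time_s: 2.5
tcp_pos: [0.4703, 0.2021, 0.2586]
eef_rot: [-179.9, -0.1, 176.2]
contact_force: [0.8, -0.3, 0.1]
gripper_width: 0.0006
gripper_force: 0.0
```

```bash
python3 - <<'E'
from h import *
c=r.get_calibration("wrist"); p,d=r.capture("wrist"); np.savez("pics/w1.npz",p=p,d=d); cv2.imwrite("pics/w1.png",p[:,:,::-1])
s=r.get_state(); print(s["tcp_pos"],s["eef_rot"],s["time_s"])
W=world(c,d); np.save("pics/w1W.npy",W)
k,l,st,_=cv2.connectedComponentsWithStats(cv2.erode(red(p),np.ones((3,3))))
for i in range(1,k):
    if st[i,4]<150: continue
    q=W[(l==i)&(d>0)]; 
    if len(q)<50: continue
    q=q[np.abs(q-np.median(q,0)).max(1)<.08]; a=q.mean(0); T=np.linalg.svd(q-a,full_matrices=False)[2]; t=(q-a)@T[0]
    print(st[i],a.round(4),T[0].round(3),(a+T[0]*t.min()).round(4),(a+T[0]*t.max()).round(4))
E
```

```text
[0.47047037 0.20238948 0.25892412] [-1.79930498e+02 -1.03973655e-01  1.76208758e+02] 2.55
[539  65  21  55 566] [0.3949 0.4888 0.0178] [ 0.929  0.371 -0.004] [0.3756 0.4811 0.0179] [0.4272 0.5017 0.0177]
[  59  158   27   69 1187] [0.4629 0.003  0.0618] [ 0.998 -0.067  0.007] [0.4302 0.0052 0.0616] [0.4985 0.0006 0.0621]
[ 164  159   21   69 1116] [0.4702 0.1019 0.0621] [ 0.998 -0.068  0.003] [0.4374 0.1041 0.062 ] [0.5056 0.0995 0.0622]
[265 196  20  51 811] [0.4859 0.1997 0.1161] [ 0.821 -0.053 -0.569] [0.4679 0.2009 0.1286] [0.5228 0.1973 0.0906]
```

View pics/w1.png

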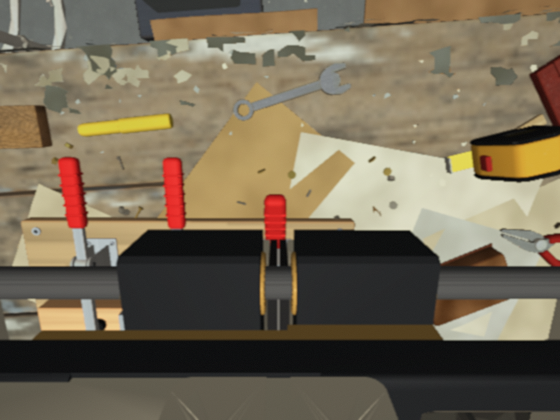

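The open grip is at image column 275, rows 196–247, directly below the fingers, and the fit gives θ≈0.61. The black blocks on either side (columns 120–438) belong to the gripper, so I'll check how low they reach.

```bash
python3 - <<'E'
from h import *
W=np.load("pics/w1W.npy"); d=np.load("pics/w1.npz")["d"]
for u,v in((125,240),(150,240),(250,240),(180,300),(258,300),(265,285),(292,285),(278,280),(278,320),(310,240),(430,300),(60,280),(278,335),(278,360)): print(u,v,d[v,u].round(3),W[v,u].round(3))
E
```

```text
125 240 0.405 [0.531 0.023 0.016]
150 240 0.085 [0.429 0.176 0.317]
250 240 0.084 [0.431 0.2   0.318]
180 300 0.076 [0.439 0.185 0.329]
258 300 0.077 [0.441 0.201 0.328]
265 285 0.083 [0.441 0.202 0.322]
292 285 0.079 [0.439 0.209 0.325]
278 280 0.082 [0.44  0.206 0.322]
278 320 0.341 [0.595 0.195 0.095]
310 240 0.084 [0.432 0.214 0.317]
430 300 0.077 [0.444 0.239 0.328]
60 280 0.082 [0.436 0.155 0.322]
278 335 0.075 [0.447 0.205 0.332]
278 360 0.062 [0.444 0.205 0.343]
```

carry_out:
  deltas:
    - [0,[1,0,25],[0,0,0]]
    - [0,[1,0,50],[0,0,0]]
    - [0,[1,0,70],[0,0,0]]
    - [0,[1,0,82],[0,0,0]]
    - [0,[1,0,84],[0,0,0]]
    - [0,[1,0,84],[0,0,0]]
    - [0,[1,0,84],[0,0,0]]
    - [0,[1,0,84],[0,0,0]]
    - [0,[1,0,84],[0,0,0]]
    - [0,[1,0,84],[0,0,0]]
    - [0,[1,0,84],[0,0,0]]
    - [0,[1,0,84],[0,0,0]]

```text
time_s: 3.75
tcp_pos: [0.4708, 0.2006, 0.1765]
eef_rot: [180.0, 0.0, 176.1]
contact_force: [0.2, 0.2, -0.4]
gripper_width: 0.0003
gripper_force: 0.0
```

carry_out:
  deltas:
    - [0,[2,1,0],[0,0,0]]
    - [0,[2,1,0],[0,0,0]]
    - [0,[2,1,0],[0,0,0]]
    - [0,[2,1,0],[0,0,0]]
    - [0,[2,1,0],[0,0,0]]
    - [0,[2,1,0],[0,0,0]]
    - [0,[2,1,0],[0,0,0]]
    - [0,[2,1,0],[0,0,0]]
    - [0,[2,1,0],[0,0,0]]
    - [0,[2,1,0],[0,0,0]]
    - [0,[2,1,0],[0,0,0]]
    - [0,[2,1,0],[0,0,0]]

```text
time_s: 4.95
tcp_pos: [0.4689, 0.2017, 0.1764]
eef_rot: [180.0, -0.0, 176.1]
contact_force: [-0.1, -0.5, -0.4]
gripper_width: 0.0005
gripper_force: 0.0
```

carry_out:
  deltas:
    - [0,[0,0,0],[0,0,0]]
    - [0,[0,0,0],[0,0,0]]
    - [0,[0,0,0],[0,0,0]]
    - [0,[0,0,0],[0,0,0]]
    - [0,[0,0,0],[0,0,0]]
    - [0,[0,0,0],[0,0,0]]
    - [0,[0,0,0],[0,0,0]]
    - [0,[0,0,0],[0,0,0]]
    - [0,[0,0,0],[0,0,0]]
    - [0,[0,0,0],[0,0,0]]
    - [0,[0,0,0],[0,0,0]]
    - [0,[0,0,0],[0,0,0]]

```text
time_s: 6.15
tcp_pos: [0.4689, 0.2017, 0.1764]
eef_rot: [180.0, 0.0, 176.1]
contact_force: [-0.3, -0.6, -0.0]
gripper_width: 0.0003
gripper_force: 0.0
```

```bash
python3 - <<'E'
from h import *
s=r.get_state(); print(s["tcp_pos"],s["eef_rot"],s["time_s"],s["contact_force"])
p0=s["tcp_pos"]; pin=np.array([.554,.1965,.058]); fx=np.array([np.cos(-.067),np.sin(-.067),0]); L=.092
for th in(.62,.5,.4,.3,.2,.1,0,-.05):
    # fingertip centre so that its robot-side edge/flat rests on the top face
    x=-L*np.cos(th)+.006*np.sin(th); z=L*np.sin(th)+.006*np.cos(th)+.0095*np.tan(th)
    P=pin+fx*x+[0,0,z+.019]; print(th,P.round(3),rel(p0,s["eef_rot"],P))
E
```

```text
[0.46888464 0.20171063 0.17636899] [1.79999077e+02 6.39950158e-04 1.76093272e+02] 6.15 [-0.28510941 -0.56800245 -0.03932804]
0.62 [0.483 0.201 0.142] [[-14.   1.  34.]]
0.5 [0.476 0.202 0.132] [[-7.  1. 45.]]
0.4 [0.472 0.202 0.122] [[-3.  1. 54.]]
0.3 [0.468 0.202 0.113] [[ 1.  0. 64.]]
0.2 [0.465 0.202 0.103] [[ 4.  0. 73.]]
0.1 [0.463 0.203 0.093] [[ 6.  0. 83.]]
0 [0.462 0.203 0.083] [[ 7.  0. 93.]]
-0.05 [0.462 0.203 0.078] [[ 7.  0. 98.]]
```

carry_out:
  deltas:
    - [0,[-14,1,12],[0,0,0]]
    - [0,[-14,1,24],[0,0,0]]
    - [0,[-14,1,31],[0,0,0]]
    - [0,[-12,1,37],[0,0,0]]
    - [0,[-8,1,43],[0,0,0]]
    - [0,[-5,1,50],[0,0,0]]
    - [0,[-2,1,57],[0,0,0]]
    - [0,[1,0,64],[0,0,0]]
    - [0,[3,0,70],[0,0,0]]
    - [0,[5,0,77],[0,0,0]]
    - [0,[6,0,84],[0,0,0]]
    - [0,[7,0,89],[0,0,0]]

```text
time_s: 7.35
tcp_pos: [0.4618, 0.2022, 0.0867]
eef_rot: [-180.0, -0.0, 176.1]
contact_force: [0.1, 0.3, 1.4]
gripper_width: 0.0006
gripper_force: 0.7
```

carry_out:
  deltas:
    - [0,[0,0,2],[0,0,0]]
    - [0,[0,0,4],[0,0,0]]
    - [0,[0,0,5],[0,0,0]]
    - [0,[0,0,5],[0,0,0]]

```text
time_s: 7.75
tcp_pos: [0.4616, 0.2019, 0.0829]
eef_rot: [-180.0, -0.0, 176.1]
contact_force: [-4.2, -0.2, 9.1]
gripper_width: 0.0008
gripper_force: 4.5
```

carry_out:
  deltas:
    - [0,[0,0,1],[0,0,0]]
    - [0,[0,0,2],[0,0,0]]
    - [0,[0,0,3],[0,0,0]]
    - [0,[0,0,3],[0,0,0]]
    - [0,[0,0,3],[0,0,0]]

```text
time_s: 8.25
tcp_pos: [0.4617, 0.202, 0.0823]
eef_rot: [-180.0, 0.0, 176.1]
contact_force: [-14.5, -2.3, 36.5]
gripper_width: 0.0007
gripper_force: 18.2
```

carry_out:
  deltas:
    - [0,[0,0,-6],[0,0,0]]
    - [0,[0,0,-20],[0,0,0]]
    - [0,[0,0,-45],[0,0,0]]
    - [0,[0,0,-75],[0,0,0]]
    - [0,[0,0,-100],[0,0,0]]
    - [0,[0,0,-110],[0,0,0]]
    - [0,[0,0,-110],[0,0,0]]

```text
time_s: 8.95
tcp_pos: [0.4624, 0.2025, 0.1905]
eef_rot: [179.9, 0.1, 176.1]
contact_force: [0.4, 1.5, -0.6]
gripper_width: 0.0005
gripper_force: 0.0
```

```bash
python3 - <<'E'
from h import *
for n in("wrist","side"):
    c=r.get_calibration(n); p,d=r.capture(n); W=world(c,d)
    k,l,st,_=cv2.connectedComponentsWithStats(cv2.erode(red(p),np.ones((3,3))) if n=="wrist" else red(p))
    for i in range(1,k):
        q=W[(l==i)&(d>0)]
        if st[i,4]<60 or len(q)<40: continue
        q=q[np.abs(q-np.median(q,0)).max(1)<.08]; a=q.mean(0)
        if a[0]>.6 or abs(a[1]-.1)>.15: continue
        T=np.linalg.svd(q-a,full_matrices=False)[2]; t=(q-a)@T[0]
        print(n,st[i],a.round(4),T[0].round(3),(a+T[0]*t.min()).round(4),(a+T[0]*t.max()).round(4))
    np.savez(f"pics/{n}2.npz",p=p,d=d,W=W)
cv2.imwrite("pics/side2.png",cv2.resize(p[170:290,190:350][:,:,::-1],None,fx=5,fy=5,interpolation=cv2.INTER_CUBIC))
s=r.get_state(); print(s["tcp_pos"],s["eef_rot"],s["time_s"],s["contact_force"])
print(rel(s["tcp_pos"],s["eef_rot"],[[.631,.1385,.2],[.631,.1385,.122]]))
E
```

```text
wrist [   6  179   38   83 1820] [0.4628 0.0033 0.0618] [ 0.998 -0.066  0.001] [0.4299 0.0054 0.0617] [0.4984 0.0009 0.0618]
wrist [ 136  179   25   55 1068] [0.4567 0.1029 0.062 ] [ 0.996 -0.088  0.015] [0.4368 0.1047 0.0617] [0.4801 0.1008 0.0624]
wrist [ 264  180   21   82 1175] [0.4681 0.2009 0.0624] [ 0.997 -0.07   0.009] [0.4441 0.2026 0.0621] [0.5106 0.1979 0.0627]
side [284 209  21   6  89] [0.4645 0.0081 0.0581] [-0.996  0.09   0.007] [0.4996 0.005  0.0579] [0.4311 0.0112 0.0584]
side [277 220  22   7  98] [0.4712 0.1079 0.0582] [-0.997  0.081  0.018] [0.5053 0.1051 0.0576] [0.4377 0.1106 0.0588]
side [269 233  24   8 117] [0.4775 0.207  0.0586] [-0.99   0.124  0.062] [0.5269 0.2008 0.0555] [0.4442 0.2112 0.0607]
[0.46137458 0.2017958  0.18837627] [-1.79967634e+02 -6.19826718e-02  1.76069317e+02] 9.05 [-0.01611452  0.12526373 -0.73235891]
[[-174.  -52.  -12.]
 [-174.  -51.   66.]]
```

View pics/side2.png

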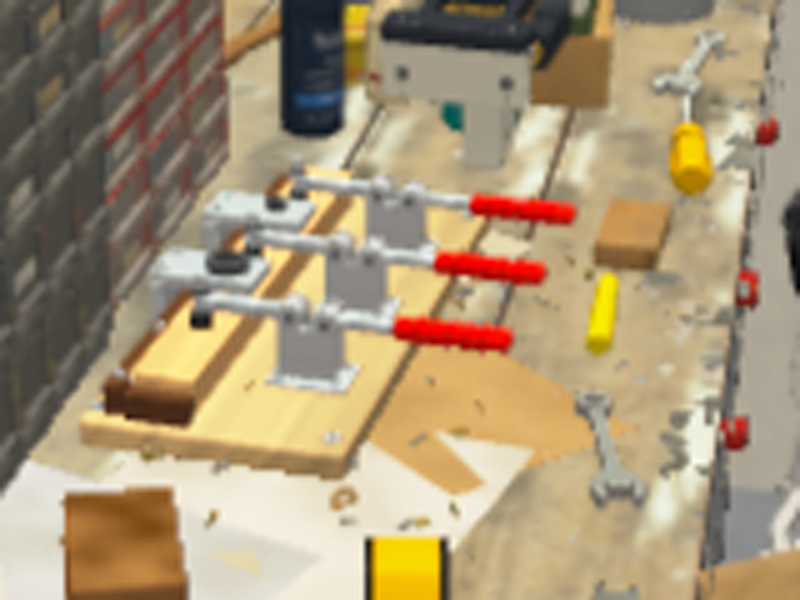

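carry_out:
  deltas:
    - [0,[-15,-5,-8],[0,0,0]]
    - [0,[-40,-12,-10],[0,0,0]]
    - [0,[-70,-20,-10],[0,0,0]]
    - [0,[-100,-29,-10],[0,0,0]]
    - [0,[-130,-38,-10],[0,0,0]]
    - [0,[-155,-45,-10],[0,0,0]]
    - [0,[-168,-49,-10],[0,0,0]]
    - [0,[-174,-50,-10],[0,0,0]]
    - [0,[-174,-50,-10],[0,0,0]]

```text
time_s: 9.95
tcp_pos: [0.6318, 0.1402, 0.1981]
eef_rot: [-179.9, -0.1, 176.1]
contact_force: [0.4, 0.1, -0.4]
gripper_width: 0.0005
gripper_force: 0.0
```

```bash
python3 - <<'E'
from h import *
s=r.get_state(); print(s["tcp_pos"],s["eef_rot"],s["time_s"],s["contact_force"],s["joints"])
for n in("wrist","top"):
    p,d=r.capture(n); np.savez(f"pics/{n}3.npz",p=p,d=d,W=world(r.get_calibration(n),d))
    if n=="wrist": a=p[:,:,::-1]
    else: b=cv2.resize(p[100:240,180:366][:,:,::-1],(558,420),interpolation=cv2.INTER_CUBIC)
cv2.imwrite("pics/c3.png",cv2.resize(np.hstack([a,b]),(800,300)))
E
```

```text
[0.63179398 0.14022897 0.1980579 ] [-1.79948782e+02 -1.01271823e-01  1.76054253e+02] 9.95 [ 0.44740669  0.13818704 -0.42870868] [ 2.97458270e+01  1.98420041e+01 -6.72478108e+00 -1.51485907e-02
 -6.35458892e+01 -1.23684767e+02]
```

View pics/c3.png

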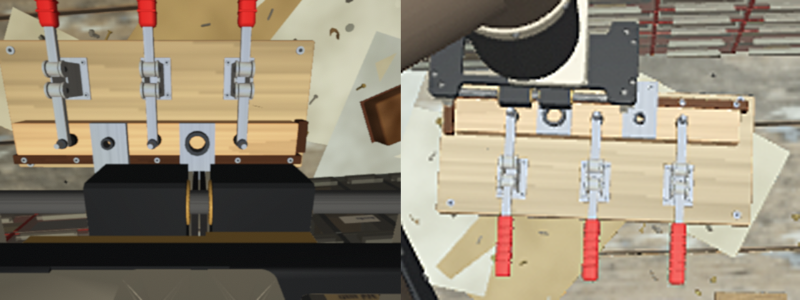

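The wrist image shows the wide bush clearly at about (277,199) in full-image pixels. In the top image the gripper is clear of the drawers. I'll cast the bush outline onto z=0.068 to refine its position.

```bash
python3 - <<'E'
from h import *
z=np.load("pics/wrist3.npz"); p=z["p"]; W=z["W"]; c=r.get_calibration("wrist")
g=cv2.cvtColor(p,cv2.COLOR_RGB2GRAY)[165:235,240:315]
m=(g<95).astype(np.uint8); k,l,st,ce=cv2.connectedComponentsWithStats(m)
V=np.array(c["view"]); f=210/np.tan(np.radians(c["fov_y"])/2); C=-V[:3,:3].T@V[:3,3]
for i in range(1,k):
    if st[i,4]<60: continue
    x,y,w,h,a=st[i]; u,v=240+x+(w-1)/2,165+y+(h-1)/2
    q=V[:3,:3].T@np.array([(u-c["cx"])/f,(v-c["cy"])/f,1]); P=C+q*(.068-C[2])/q[2]
    print(st[i],(u,v),P.round(4),"size mm",(np.array([w,h])*(C[2]-.068)/f*1000).round(1))
b=W[165:235,240:315].reshape(-1,3); b=b[(b[:,2]>.064)&(b[:,2]<.075)]; print("depth ring",len(b),b.min(0).round(4),b.max(0).round(4),((b.min(0)+b.max(0))/2).round(4))
E
```

```text
[  0   4  75   3 155] (np.float64(277.0), np.float64(170.0)) [0.6055 0.1432 0.068 ] size mm [57.2  2.3]
[ 19  19  33  34 568] (np.float64(275.0), np.float64(200.5)) [0.6296 0.14   0.068 ] size mm [25.2 25.9]
[  0  53  23  17 248] (np.float64(251.0), np.float64(226.0)) [0.6493 0.1193 0.068 ] size mm [17.6 13. ]
[ 54  53  21  17 274] (np.float64(304.0), np.float64(226.0)) [0.6521 0.1617 0.068 ] size mm [16. 13.]
depth ring 556 [0.6169 0.126  0.0641] [0.6447 0.153  0.0693] [0.6308 0.1395 0.0667]
```

carry_out:
  deltas:
    - [0,[1,0,12],[0,0,0]]
    - [0,[1,0,32],[0,0,0]]
    - [0,[1,0,52],[0,0,0]]
    - [0,[1,0,68],[0,0,0]]
    - [0,[1,0,77],[0,0,0]]
    - [0,[1,0,79],[0,0,0]]
    - [0,[1,0,79],[0,0,0]]
    - [0,[1,0,79],[0,0,0]]
    - [0,[1,0,79],[0,0,0]]
    - [0,[1,0,79],[0,0,0]]
    - [0,[1,0,79],[0,0,0]]
    - [0,[1,0,79],[0,0,0]]

```text
time_s: 11.25
tcp_pos: [0.6312, 0.1405, 0.1205]
eef_rot: [180.0, 0.0, 176.1]
contact_force: [-0.7, 0.8, -1.4]
gripper_width: 0.0008
gripper_force: 0.0
```

carry_out:
  deltas:
    - [0,[0,0,0],[0,0,0]]
    - [0,[0,0,0],[0,0,0]]
    - [0,[0,0,0],[0,0,0]]
    - [0,[0,0,0],[0,0,0]]
    - [0,[0,0,0],[0,0,0]]
    - [0,[0,0,0],[0,0,0]]
    - [0,[0,0,0],[0,0,0]]
    - [0,[0,0,0],[0,0,0]]
    - [0,[0,0,0],[0,0,0]]
    - [0,[0,0,0],[0,0,0]]
    - [0,[0,0,0],[0,0,0]]
    - [0,[0,0,0],[0,0,0]]

```text
time_s: 12.45
tcp_pos: [0.6311, 0.1405, 0.1203]
eef_rot: [-180.0, -0.0, 176.1]
contact_force: [0.0, 0.6, -0.8]
gripper_width: 0.0004
gripper_force: 0.0
```

carry_out:
  deltas:
    - [0,[0,0,0],[0,0,0]]
    - [0,[0,0,0],[0,0,0]]
    - [0,[0,0,0],[0,0,0]]
    - [0,[0,0,0],[0,0,0]]
    - [0,[0,0,0],[0,0,0]]

```text
time_s: 12.95
tcp_pos: [0.6311, 0.1405, 0.1203]
eef_rot: [-180.0, -0.0, 176.1]
contact_force: [-0.1, 0.0, 0.6]
gripper_width: 0.0008
gripper_force: 0.0
```

```bash
python3 - <<'E'
from h import *
p,d=r.capture("side"); cv2.imwrite("pics/side4.png",cv2.resize(p[170:290,190:350][:,:,::-1],None,fx=5,fy=5,interpolation=cv2.INTER_CUBIC))
s=r.get_state(); print(s["tcp_pos"],s["time_s"],s["contact_force"])
E
```

```text
[0.6311217  0.14052994 0.12037526] 13.0 [-0.01048961  0.05116868  0.63282092]
```

View pics/side4.png

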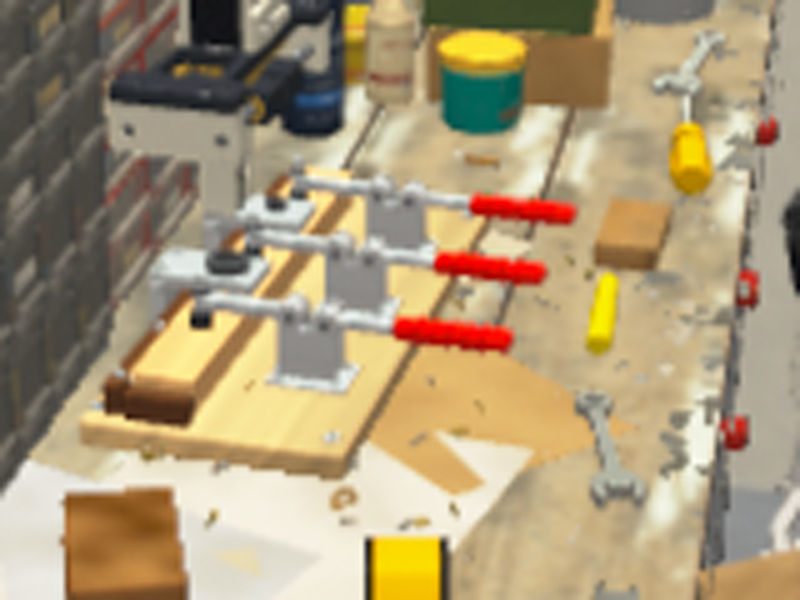

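The fingertips at about (222,215) are roughly 3 cm above the wide bush at (228,262), and nothing is touching. All three handles are level.

```bash
python3 -c "
from plant import r
print(r.close_job())"
```

```text
the job is handed in; nothing more can be done
None
```

I pointed at the open left clamp for over 2 s, pressed its handle down until it locked at its stop, then handed the job in with the fingertips about 3 cm above the wide bush and touching nothing; the job took 13 s.

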